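# Gauge a seal body in the V anvil

## Task

Check the larger green seal body on the bench gauge: first ready the gauge by pressing its three keys fully down and letting each come up again, one at a time and in this order: the round key, the long bar key, the square key. Then take the larger of the two seal bodies from the wooden loading board, lay it lengthwise and centrally in the gauge's steel V without dropping it, and press it down firmly so that it bears on both faces of the V against the gauge's springy pin. Finish while still holding it pressed there, do not let go, and leave everything else where it is.

Things in the scene. Friction and masses are not known exactly. Their poses are not given: they have to be found in the camera images.
- gauge: bench gauge, grey casting 170 (x) x 200 (y) mm, 14 mm base plate, fixed; origin on the desk under its centre. Low key console along its near (-x) edge, readout window (at most 46 mm high) behind it on the right (-y), steel V anvil behind it on the left (+y), centred 28 mm in x and 56 mm in y from the origin
- v_seat (a point): where the CENTRE of the large seal body lies when fully seated: midway along the V, 55.5 mm above the desk. x = along the V, y = across, z up. The V is 90 degrees, 50 mm long, open at both ends; the anvil is 50 mm wide, its flat tops beside the V 9.5 mm below this point, so fingertips gripping the body across must reach no lower than about 8 mm below its axis
- pin (a joint): how far the small sprung gauging pin (6 mm dia, upright in the slot midway along the V) is pushed down, m: 0 up, 0.0025 when the seal body is fully seated. It lifts an unpressed body by up to 2.5 mm; about 1 N pushes it down, then the body meets the rigid steel faces
- jaw_left: the pair of ground steel faces on the left (+y) side of the V (one 45 degree plane, in two halves with the pin's slot between), polished, the seal body slides on it easily (friction about 0.2); origin on the bottom line of the V midway along it, 25.5 mm below the seated axis
- jaw_right: the same on the right (-y) side of the V; same origin
- key_on_top (a point): centre of the top face of the ROUND key (24 mm dia), ivory, the left-hand (+y) one of three in a row on the gauge's console; key tops stand 42 mm above the desk and 10 mm proud of the console; keys are 56 mm apart
- key_on (a joint): how far the round key is pressed, m: 0 up, 0.005 fully down; springs back up; about 1.1 N to start, 3.6 N fully down, then it stops hard
- key_range_top (a point): centre of the top face of the LONG BAR key (34 mm along the row x 14 mm), the middle one of the three
- key_range (a joint): as key_on, for the long bar key
- key_zero_top (a point): centre of the top face of the SQUARE key (19 x 19 mm), the right-hand (-y) one of the three
- key_zero (a joint): as key_on, for the square key
- seal_large_center (a point): centre of the larger of the two seals, a plain dark green bakelite cylinder, 36 mm dia x 66 mm long, about 85 g, lying on its side; x = along its axis. At the start its axis is 30 mm above the desk; it lies on the loading board between two strips parallel to it, their tops 12 mm below its axis
- rack: wooden loading board 100 (x) x 172 (y) x 12 mm, fixed; origin on the desk under its centre; two stations 86 mm apart along its y, each holding one seal body lying along its x
- seal_small_center (a point): centre of the smaller seal body, same green bakelite, 26 mm dia x 46 mm long, lying in the other station of the loading board; to be left alone
- screw_a: nickel-plated terminal screw standing on its 18 mm head, 34 mm high; origin under its head; leave alone
- screw_b: a second such screw; leave alone
- press: heavy brass seal press jaw, C-shaped, 75 x 48 mm foot, 116 mm high, with a cross bar; origin under its foot; leave alone
- driver: screwdriver 190 mm long lying on the desk; leave alone
- tea: small tea glass 60 mm dia, 85 mm high, origin under it; leave alone
- tin: shallow steel dish 90 mm dia, 35 mm high, origin under it; leave alone
There are look-alikes about, which are no part of the job. Leave any purple or white look-alike of the part that bears seal_large_center alone.

How it is judged:
By the outcome, as a careful person would: the job done as asked, in the order asked, and still so for the second after the job is handed in, while the arm keeps its last pose, push and grip.
It also fails if it takes over 61 s, if anything falls off the work surface, if the arm or the gripper's body presses on something with over 40 N, if the wrist force passes 120 N, or if a joint passes its speed limit or range.

## Robot

A 7-joint arm with a two-finger parallel gripper is mounted at the origin on the work surface. World frame = base frame: x ahead of the robot, y to its left, z up, the work surface at z = 0. Lengths are in m, angles in rad, forces in N, time in s.
With the tool pointing down it reaches from about 0.425 to 0.925 m from the base axis. Payload 6.8 kg.
Tool frame: the origin (TCP) lies at the very end of the fingers, on their centre line; the grasp point (between the pads) lies 19 mm behind it; z points along the fingers, y is the line along which they close (so a half turn about z gives the same grasp; the last joint's range is limited). The gripper opens to 85 mm and grips with 20 to 120 N. Pads are 22 mm wide; open, the fingers measure 114 mm over their backs; the gripper's body (76 mm by 85 mm) begins 54 mm behind the grasp point. The pads swing forward as they close: fully open they stand 13 mm farther back than shut.
Start: joints at [1.196, 0.477, 0.022, 1.555, -0.011, 1.109, -0.083], TCP at [0.178, -0.651, 0.208] pointing down, gripper open.
Joint ranges: [-2.96, 2.96], [-0.34, 2.1], [-1.41, 1.46], [0.24, 2.44], [-1.37, 4.51], [0.17, 1.92], [-2.96, 2.96]. Speed limits (rad/s): [2.39, 2.39, 3.14, 3.14, 3.14, 3.14, 3.14].

## Interface

Orientations are given as a rotation vector (axis times angle).
In Python, from bench import monitor, optics, r gives the robot as it stands.
- The arm moves only by the shell command python3 -m crank 'ROWS' [OPENING] [FORCE]. ROWS is JSON, a list of rows, each a list of 2 entries, a list of its own where there are three numbers: the shift along the tool's x, y, z in cm, then the turn, a rotation vector about the tool's x, y, z in rad. A call has 1 to 5 rows; each row shifts and turns the commanded pose from where the row before left it, along the tool's axes as they then stand; what a row does not reach is not made up. A row lasts 1/10 s, in which the tool goes at most 50 mm and 8.59 degrees, less where a joint would pass 70% of its speed; a pose out of reach is approached as far as the arm can. A call is refused whole if a number of a shift passes 5 or a number of a turn 0.15, either way. A call with a gripper value outside its range is refused whole. OPENING is the finger opening in cm, from 0 to 8.54, set as the call begins (- or left out, the last holds). The fingers move at their own pace and stop on an object; FORCE is the grip in N (left out, the last holds). Time passes only in rows, so rows that do not move let the fingers close. It gives the time, the measured TCP pose, the force, the opening and the grip force at its end, in the units of the state.
- monitor.get_obs(): the state, without advancing time (a new reading comes with each control period).
- optics.grab_frame(name): name is "side" or "top"; returns (picture, depth): 420x560x3 uint8, red, green, blue; 420x560 float32, m along the optical axis (not along the pixel's ray), 0 where there is no reading.
- optics.camera_model(name): a dict with "vertical_fov" (degrees; the focal length in pixels is half the picture's height over the tangent of half this angle, whatever the lens; pixels are square), "cx", "cy" (the principal point, pixels), "R" (3x3) and "t" (3): a world point X has camera coordinates R X + t. Camera axes: x right, y down, z forward; pixel columns grow to the right and rows downward; lengths in m; the calibration is good to about 2 mm. A picture is of the moment at which its call begins. camera_model takes no time and is no camera call.
- r.hand_in(): hands the job in; it is judged then, once.
The state is a dict: "clock": time; "joints": joint angles; "qvel": joint speeds; "tau": joint torques, N m; "tcp_pos": TCP position; "orientation": TCP orientation; "contact_force": force on the tool from outside, world axes, zero at the start; "moment": the same for the moment, N m; "grip_width": finger opening in m; "gripper_force": force on a finger pad.
Only numpy, scipy, OpenCV 4.12 (cv2) and the standard library are available. Lean on these libraries where they do the work, as an engineer would, in place of code of your own. Each camera call takes 0.05 s, during which the arm holds its last target. There are 200 camera calls.

## Working session

There is one attempt and no reset: what is moved stays moved. The work goes in short steps, Python scripts to look and compute and a shell command to move; the robot and the scene stay as the last step left them, time stands still between calls to the robot, and variables do not carry over. Pictures are saved under pics/ and viewed, at most 10 in all, crops included, and the job is handed in when it is done.

```bash
mkdir -p pics; ls
python3 - <<'E'
from bench import monitor, optics, r
import cv2,numpy as np
o=monitor.get_obs();print(o['clock'],o['tcp_pos'],o['orientation'],o['grip_width'],o['contact_force'])
for n in('side','top'):
    p,d=optics.grab_frame(n);cv2.imwrite(f'pics/{n}0.png',p[:,:,::-1]);np.savez(f'{n}0.npz',p=p,d=d)
    print(n,optics.camera_model(n))
E
```

```text
pics
0.0 [ 0.17780066 -0.65048172  0.20709149] [-3.11182678e+00 -4.17677902e-01  5.66956690e-04] 0.08556398895366418 [-0.49780418  0.20312503  0.9275743 ]
side {'vertical_fov': 43.08571226537415, 'cx': 284.31752168653054, 'cy': 217.2450093018537, 'R': array([[-0.97077423, -0.23911762, -0.02049791],
       [-0.11282668,  0.53009734, -0.8403969 ],
       [ 0.21181959, -0.81352294, -0.54158368]]), 't': array([0.53383852, 0.12577261, 1.50504985])}
top {'vertical_fov': 55.93329765718601, 'cx': 282.2851957757931, 'cy': 212.12432624575402, 'R': array([[ 0.0208538 , -0.9997633 ,  0.00620162],
       [-0.99504362, -0.02135779, -0.09711869],
       [ 0.09722815, -0.00414559, -0.99525349]]), 't': array([-0.00127029,  0.54369031,  1.08735363])}
```

View pics/side0.png

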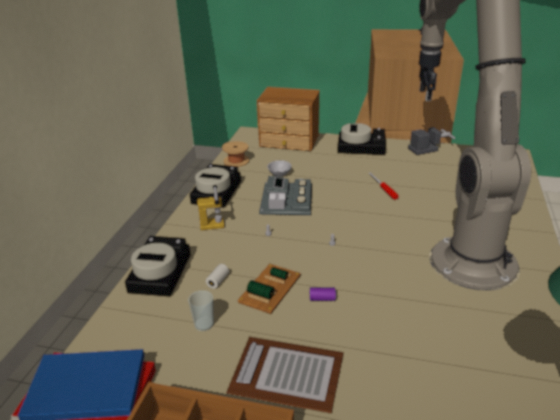

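View pics/top0.png

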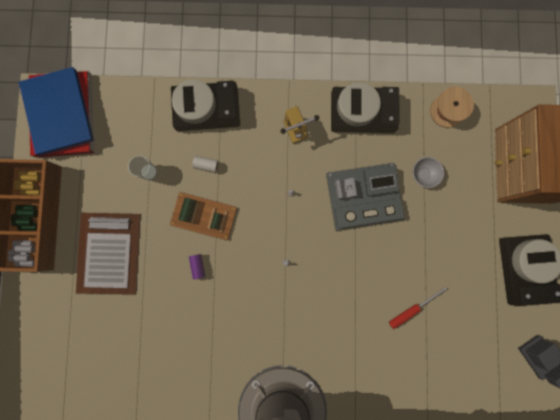

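The top view shows the gauge near (366,196) with its keys at about (351,216), (371,213) and (390,210). The V is near (347,187), the board at (204,216), and the large seal at (187,210). I'll enlarge both.

Run:
```python
import cv2
p=cv2.imread('pics/top0.png')
a=cv2.resize(p[155:240,320:415],None,fx=6,fy=6,interpolation=2)[:, :]
b=cv2.resize(p[180:250,160:245],None,fx=6,fy=6,interpolation=2)
import numpy as np
cv2.imwrite('pics/ca.png',a);cv2.imwrite('pics/cb.png',b)
```

```text
(no output)
```

View pics/ca.png

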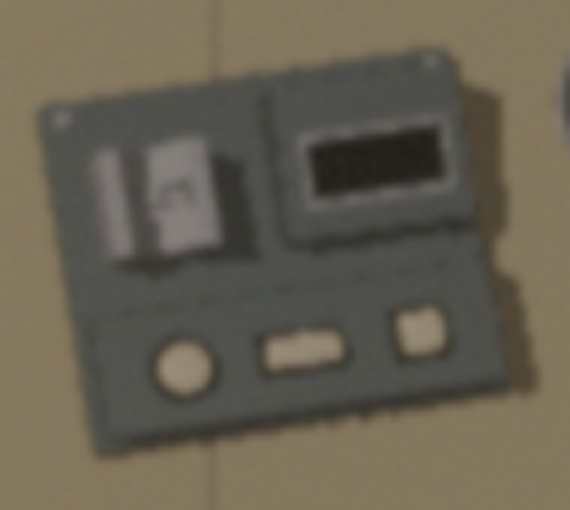

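View pics/cb.png

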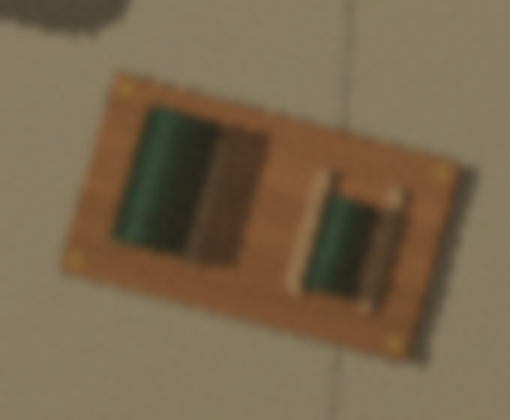

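The crops show the keys at crop A (184,368), (304,350) and (420,332). The V's bottom line runs near (139,200), and the base plate corners are at (40,107), (445,50), (97,455) and (505,385). In crop B the large seal's centre is at (168,180), with its axis tilted about 17° from the image vertical. I'll combine these with depth.

```bash
cat > h.py <<'E'
import numpy as np,cv2
from bench import monitor,optics
def cam(n):
    m=optics.camera_model(n);f=210/np.tan(np.radians(m['vertical_fov']/2));return m['R'],m['t'],f,m['cx'],m['cy']
def atz(n,u,v,z):
    R,t,f,cx,cy=cam(n);c=-R.T@t;w=R.T@np.array([(u-cx)/f,(v-cy)/f,1]);return c+w*(z-c[2])/w[2]
def cloud(n,d):
    R,t,f,cx,cy=cam(n);v,u=np.mgrid[:d.shape[0],:d.shape[1]]
    P=np.stack([(u-cx)/f*d,(v-cy)/f*d,d],-1);return (P-t)@R
def pix(n,X):
    R,t,f,cx,cy=cam(n);q=R@np.array(X)+t;return f*q[0]/q[2]+cx,f*q[1]/q[2]+cy
E
python3 - <<'E'
from h import *
A=lambda u,v:((u+.5)/6-.5+320,(v+.5)/6-.5+155)
B=lambda u,v:((u+.5)/6-.5+160,(v+.5)/6-.5+180)
np.set_printoptions(precision=4,suppress=True)
K=[atz('top',*A(*q),.042) for q in((184,368),(304,350),(420,332))];print(K)
C=[atz('top',*A(*q),.014) for q in((40,107),(445,50),(97,455),(505,385))];print('corners',C,np.mean(C,0))
e=K[0]-K[2];yaw=np.arctan2(-e[0],e[1]);print('len',np.linalg.norm(e),'yaw',yaw)
for nm in('top','side'):
    z=np.load(nm+'0.npz');W=cloud(nm,z['d']);c=z['p'].astype(int)
    def reg(ctr,r,zl,zh):
        m=(np.hypot(W[...,0]-ctr[0],W[...,1]-ctr[1])<r)&(W[...,2]>zl)&(W[...,2]<zh)&(z['d']>0);return m
    s=atz('top',*B(168,180),.03)
    m=reg(s,.06,.02,.06)&(c[...,1]>c[...,0]+8);P=W[m]
    l=np.linalg.svd(P[:,:2]-P[:,:2].mean(0))[2][0]
    q=(P[:,:2]-P[:,:2].mean(0))@np.array([l,[-l[1],l[0]]]).T
    print(nm,'seal',s,m.sum(),P.mean(0),P[:,2].max(),'ang',np.arctan2(l[1],l[0]),q.min(0),q.max(0), 'mid',P[:,:2].mean(0)+((q.min(0)+q.max(0))/2)@np.array([l,[-l[1],l[0]]]))
    for k in K:
        m=reg(k,.02,.0,.09)&(c.sum(-1)>(330 if nm=='top' else 330));print('key',m.sum(),W[m].mean(0) if m.any() else 0)
R2=np.array([[np.cos(yaw),-np.sin(yaw)],[np.sin(yaw),np.cos(yaw)]])
o=np.mean(C,0)[:2];print('V est from corners',o+R2@[.028,.056],'gauge keys local',[(k[:2]-o)@R2 for k in K])
Wt=cloud('top',np.load('top0.npz')['d'])
L=(Wt[...,:2]-o)@R2
m=(abs(L[...,0]-.028)<.02)&(abs(L[...,1]-.056)<.045)
for a in np.arange(.015,.1,.004):
    mm=m&(abs(L[...,1]-a)<.002); print(round(a,3),mm.sum(),np.median(Wt[mm][:,2]) if mm.any() else 0)
E
```

```text
[array([ 0.5355, -0.1786,  0.042 ]), array([ 0.5451, -0.2342,  0.042 ]), array([ 0.5547, -0.2881,  0.042 ])]
corners [array([ 0.6623, -0.1139,  0.014 ]), array([ 0.6945, -0.3087,  0.014 ]), array([ 0.4959, -0.1426,  0.014 ]), array([ 0.5333, -0.3362,  0.014 ])] [ 0.5965 -0.2253  0.014 ]
len 0.1111421159621116 yaw 0.17278798185321442
top seal [0.5447 0.276  0.03  ] 92 [0.5457 0.2807 0.0461] 0.05075415305707939 ang 2.88171340562593 [-0.0282 -0.0078] [0.0302 0.0065] mid [0.5448 0.2815]
key 45 [ 0.5358 -0.1788  0.0414]
key 46 [ 0.5453 -0.2339  0.0419]
key 35 [ 0.5554 -0.2894  0.0417]
side seal [0.5447 0.276  0.03  ] 257 [0.5442 0.2884 0.0401] 0.05085496455011501 ang 2.8935971746987024 [-0.0345 -0.0107] [0.0308 0.0153] mid [0.5455 0.2857]
key 30 [ 0.5366 -0.1737  0.0399]
key 26 [ 0.5466 -0.2296  0.0388]
key 18 [ 0.5571 -0.285   0.0381]
V est from corners [ 0.6145 -0.1654] gauge keys local [array([-0.052 ,  0.0565]), array([-0.0522,  0.0001]), array([-0.052 , -0.0547])]
0.015 20 0.013434252938764768
0.019 21 0.013417977126689162
0.023 9 0.012937640148968177
0.027 0 0
0.031 15 0.04455656614457026
0.035 20 0.044946161051600174
0.039 28 0.0444590403082292
0.043 21 0.03998765946658822
0.047 22 0.03554396160398818
0.051 24 0.03246925279516171
0.055 18 0.027121988423652103
0.059 19 0.03332825739160208
0.063 16 0.03540710856231024
0.067 16 0.040373148349487964
0.071 17 0.045051093445841586
0.075 20 0.04465220861108864
0.079 45 0.039001876230227495
0.083 17 0.01356586322420464
0.087 23 0.01375312264416692
0.091 18 0.012391753260610669
0.095 20 0.013775776125621284
0.099 26 0.007674276086258645
```

```bash
python3 -m crank '[[[0,0,0],[0,0,0.094]],[[3.5,-3.25,0],[0,0,0]],[[3.5,-3.25,0],[0,0,0]],[[3.5,-3.25,0],[0,0,0]],[[3.5,-3.25,0],[0,0,0]]]' 0 40
python3 -m crank '[[[3.5,-3.25,0],[0,0,0]],[[3.5,-3.25,0],[0,0,0]],[[3.5,-3.25,0],[0,0,0]],[[3.5,-3.25,0],[0,0,0]],[[3.5,-3.25,0],[0,0,0]]]'
python3 -m crank '[[[3.5,-3.25,0],[0,0,0]],[[3.5,-3.25,0],[0,0,0]],[[3.5,-3.25,2],[0,0,0]],[[0,0,3],[0,0,0]],[[0,0,0],[0,0,0]]]'
cat > rel.py <<'E'
# usage: rel.py x y z yaw -> shift in tool axes (cm) and turn needed
import sys
from h import *
o=monitor.get_obs();M=cv2.Rodrigues(np.array(o['orientation']))[0]
x,y,z,w=map(float,sys.argv[1:]);d=np.array([x,y,z])-o['tcp_pos']
G=np.array([[np.cos(w),np.sin(w),0],[np.sin(w),-np.cos(w),0],[0,0,-1]])
np.set_printoptions(precision=4,suppress=True)
print('t',o['clock'],'tcp',o['tcp_pos'],'F',o['contact_force'],'w',o['grip_width'],'\nshift now-frame',M.T@d*100,'in target frame',G.T@d*100,'turn',cv2.Rodrigues(M.T@G)[0].ravel())
E
python3 rel.py .5358 -.1786 .042 .173
```

```text
clock: 0.6
tcp_pos: [0.2943, -0.4971, 0.2077]
orientation: [-3.129, -0.271, 0.0]
contact_force: [1.1, -0.7, -0.3]
grip_width: 0.0124
gripper_force: 0.0
clock: 1.1
tcp_pos: [0.4386, -0.3071, 0.208]
orientation: [-3.13, -0.271, 0.0]
contact_force: [0.0, -1.2, -0.4]
grip_width: 0.0001
gripper_force: 0.0
clock: 1.6
tcp_pos: [0.5213, -0.1938, 0.155]
orientation: [-3.126, -0.276, 0.011]
contact_force: [-1.1, 0.2, -0.1]
grip_width: 0.0001
gripper_force: 0.0
t 1.6 tcp [ 0.5213 -0.1938  0.155 ] F [-1.0689  0.2437 -0.0674] w 0.00013388422072459422 
shift now-frame [ 1.7688 -1.1995 11.2975] in target frame [ 1.6887 -1.2458 11.3047] turn [-0.0036  0.0067  0.0031]
```

```bash
python3 -m crank '[[[1.7,-1.25,3],[0,0,0]],[[0,0,4],[0,0,0]],[[0,0,2.8],[0,0,0]],[[0,0,0],[0,0,0]],[[0,0,0],[0,0,0]]]'
python3 - <<'E'
from h import *
out=[]
for n in('top','side'):
    p,d=optics.grab_frame(n);u,v=map(int,pix(n,[.55,-.2,.05]));c=p[v-45:v+45,u-50:u+50,::-1]
    out.append(cv2.resize(c,(400,360),interpolation=2))
cv2.imwrite('pics/k1.png',np.hstack(out))
E
python3 rel.py .5358 -.1786 .042 .173
```

```text
clock: 2.1
tcp_pos: [0.5382, -0.1822, 0.0618]
orientation: [3.13, 0.268, -0.0]
contact_force: [0.5, -0.2, -0.3]
grip_width: 0.0002
gripper_force: 0.0
t 2.2 tcp [ 0.5395 -0.182   0.063 ] F [ 0.4418  0.2765 -0.1202] w -0.00020436633308326332 
shift now-frame [-0.3157 -0.4001  2.0989] in target frame [-0.3093 -0.3971  2.1005] turn [ 0.0017 -0.0028 -0.0016]
```

View pics/k1.png

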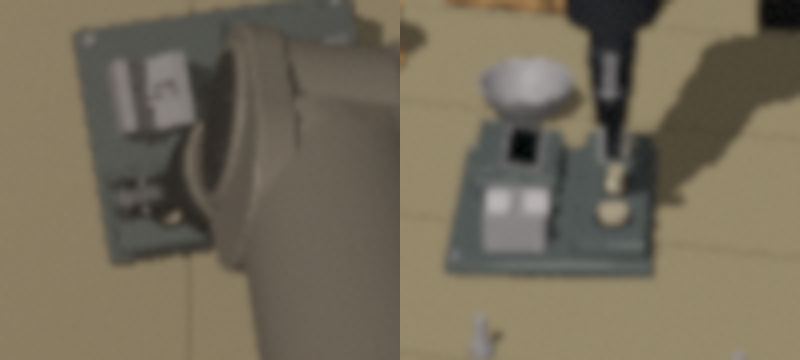

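Run:
```python
from h import *
o=monitor.get_obs()['tcp_pos']
out=[]
for n in('top','side'):
    p,d=optics.grab_frame(n);u0,v0=map(int,pix(n,[.54,-.19,.06]))
    u,v=pix(n,o);c=p[v0-25:v0+25,u0-25:u0+25,::-1].copy()
    c=cv2.resize(c,(400,400),interpolation=2)
    for X,col in((o,(0,0,255)),([.5358,-.1786,.042],(255,0,0)),([.5453,-.234,.042],(0,255,255))):
        u,v=pix(n,X);cv2.drawMarker(c,(int((u-u0+25.5)*8),int((v-v0+25.5)*8)),col,0,14)
    out.append(c)
cv2.imwrite('pics/k2.png',np.hstack(out))
```

```text
(no output)
```

View pics/k2.png

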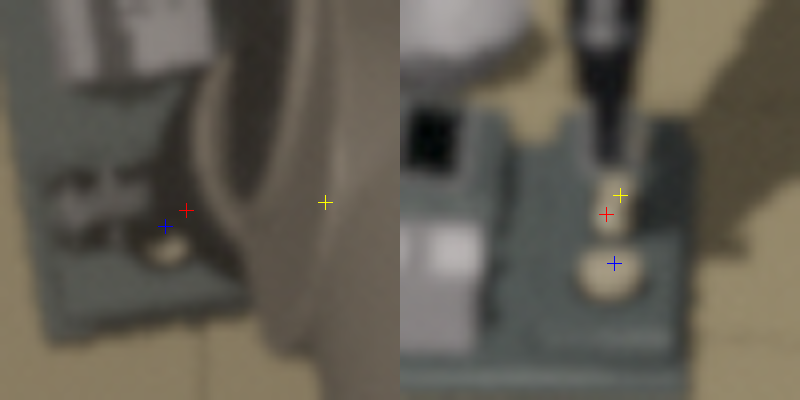

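Run:
```python
from h import *
np.set_printoptions(precision=3,suppress=True)
p,d=optics.grab_frame('side');W=cloud('side',d);W0=cloud('side',np.load('side0.npz')['d']);u0,v0=map(int,pix('side',[.54,-.19,.06]))
for V in range(110,290,12):
    v=v0-25+int(V/8); us=[u0-25+int(U/8) for U in (195,210,222)]
    print(V,[W[v,u] for u in us],p[v,us[1]],W0[v,us[1]])
```

```text
110 [array([ 0.54 , -0.165,  0.121]), array([ 0.535, -0.173,  0.117]), array([ 0.53 , -0.164,  0.123])] [25 28 30] [ 0.58  -0.376  0.004]
122 [array([ 0.54 , -0.164,  0.114]), array([ 0.533, -0.164,  0.115]), array([ 0.532, -0.174,  0.11 ])] [32 32 33] [ 0.568 -0.321  0.027]
134 [array([ 0.542, -0.172,  0.106]), array([ 0.535, -0.174,  0.106]), array([ 0.532, -0.173,  0.107])] [38 37 39] [ 0.562 -0.293  0.039]
146 [array([ 0.541, -0.167,  0.102]), array([ 0.535, -0.17 ,  0.101]), array([ 0.531, -0.169,  0.102])] [39 41 41] [ 0.558 -0.274  0.042]
158 [array([ 0.541, -0.169,  0.097]), array([ 0.535, -0.172,  0.096]), array([ 0.531, -0.169,  0.098])] [48 48 48] [ 0.561 -0.291  0.028]
170 [array([ 0.541, -0.17 ,  0.089]), array([ 0.536, -0.177,  0.086]), array([ 0.532, -0.173,  0.089])] [102  98  89] [ 0.558 -0.274  0.03 ]
182 [array([ 0.564, -0.273,  0.026]), array([ 0.553, -0.252,  0.039]), array([ 0.548, -0.246,  0.043])] [132 125 110] [ 0.554 -0.255  0.037]
194 [array([ 0.559, -0.247,  0.033]), array([ 0.55 , -0.237,  0.039]), array([ 0.546, -0.236,  0.04 ])] [154 144 122] [ 0.548 -0
[... 296 characters left out ...]
30 [array([ 0.553, -0.22 ,  0.034]), array([ 0.545, -0.214,  0.038]), array([ 0.542, -0.217,  0.037])] [139 131 112] [ 0.545 -0.217  0.036]
242 [array([ 0.551, -0.214,  0.029]), array([ 0.544, -0.214,  0.03 ]), array([ 0.541, -0.212,  0.032])] [103 100  88] [0.214 1.285 0.932]
254 [array([ 0.549, -0.204,  0.031]), array([ 0.544, -0.211,  0.028]), array([ 0.539, -0.203,  0.033])] [132 125 108] [ 0.544 -0.21   0.028]
266 [array([ 0.543, -0.177,  0.04 ]), array([ 0.537, -0.179,  0.04 ]), array([ 0.534, -0.181,  0.039])] [163 152 130] [ 0.537 -0.178  0.04 ]
278 [array([ 0.542, -0.17 ,  0.04 ]), array([ 0.537, -0.18 ,  0.035]), array([ 0.532, -0.173,  0.04 ])] [162 152 129] [ 0.536 -0.173  0.039]
```

```bash
python3 -m crank '[[[-0.3,-0.4,0.8],[0,0,0]],[[0,0,0.5],[0,0,0]],[[0,0,0.3],[0,0,0]],[[0,0,0],[0,0,0]],[[0,0,0],[0,0,0]]]'
python3 rel.py .5358 -.1786 .042 .173
```

```text
clock: 2.85
tcp_pos: [0.5346, -0.1774, 0.0446]
orientation: [-3.13, -0.271, 0.0]
contact_force: [-0.8, 0.1, 1.1]
grip_width: 0.0002
gripper_force: 0.0
t 2.85 tcp [ 0.5346 -0.1774  0.0446] F [-0.7617  0.1226  1.118 ] w 0.00020324040204921086 
shift now-frame [0.0927 0.1421 0.262 ] in target frame [0.0926 0.1421 0.262 ] turn [-0.0001  0.0002 -0.0002]
```

```bash
for i in 1 2; do python3 -m crank '[[[0,0,0.15],[0,0,0]],[[0,0,0.15],[0,0,0]],[[0,0,0],[0,0,0]]]' | egrep 'tcp|contact'; done
python3 -m crank '[[[0,0,0.15],[0,0,0]],[[0,0,0],[0,0,0]]]' | egrep 'tcp|contact'
```

```text
tcp_pos: [0.5345, -0.1774, 0.0416]
contact_force: [0.2, -0.3, 0.1]
tcp_pos: [0.5345, -0.1774, 0.0386]
contact_force: [-0.8, -0.8, -0.0]
tcp_pos: [0.5345, -0.1773, 0.0371]
contact_force: [0.6, -0.3, 0.4]
```

Run:
```python
from h import *
out=[]
for n in('side',):
    p,d=optics.grab_frame(n);u0,v0=map(int,pix(n,[.54,-.19,.06]))
    c=cv2.resize(p[v0-30:v0+25,u0-30:u0+30,::-1],(600,550),interpolation=2)
    W=cloud(n,d)
    for q in ([.5358,-.1786,.042],):pass
cv2.imwrite('pics/k3.png',c)
m=(np.hypot(W[...,0]-.535,W[...,1]+.175)<.025)&(p.sum(-1)<180)&(W[...,2]>.02);print(np.sort(W[m][:,2])[:12])
```

```text
[0.06512278 0.06708535 0.06913324 0.07117335 0.07198113 0.0723619
 0.07472704 0.07541862 0.07737365 0.0798866  0.08042947 0.08078362]
```

View pics/k3.png

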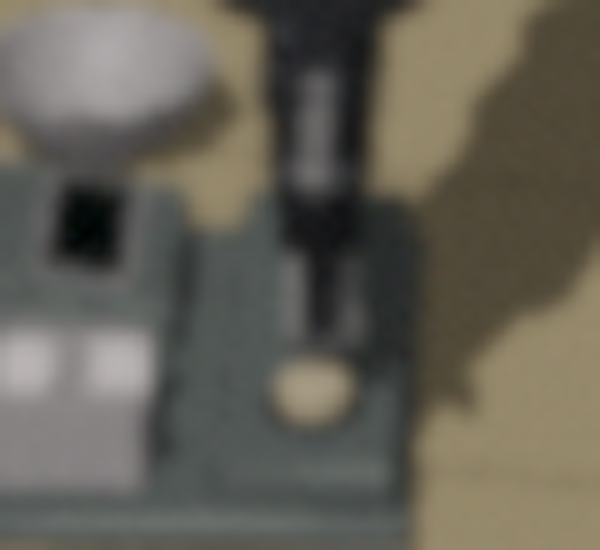

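The fingertips (crop 290–360, 345) are still clearly above the round key (313,390). The real tip ends about 20 mm above the reported TCP, so I'll descend by feel.

```bash
python3 -m crank '[[[0,0,0.4],[0,0,0]],[[0,0,0.4],[0,0,0]],[[0,0,0.2],[0,0,0]],[[0,0,0],[0,0,0]]]' | egrep 'tcp|contact'
for i in 1 2 3; do python3 -m crank '[[[0,0,0.1],[0,0,0]],[[0,0,0.1],[0,0,0]],[[0,0,0],[0,0,0]]]' | egrep 'tcp|contact'; done
```

```text
tcp_pos: [0.5343, -0.1773, 0.0268]
contact_force: [1.1, 0.1, -0.0]
tcp_pos: [0.5346, -0.1774, 0.0252]
contact_force: [0.8, -0.2, -0.0]
tcp_pos: [0.5345, -0.1774, 0.0232]
contact_force: [-0.1, 0.0, -0.3]
tcp_pos: [0.5345, -0.1774, 0.0211]
contact_force: [-0.5, -0.1, 0.0]
```

```bash
for i in 1 2 3; do python3 -m crank '[[[0,0,0.1],[0,0,0]],[[0,0,0.1],[0,0,0]],[[0,0,0],[0,0,0]]]' | egrep 'tcp|contact'; done
python3 - <<'E'
from h import *
p,d=optics.grab_frame('side');W=cloud('side',d)
m=(np.hypot(W[...,0]-.535,W[...,1]+.175)<.025)&(p.sum(-1)<180)&(W[...,2]>.02);print(np.sort(W[m][:,2])[:12])
m=(np.hypot(W[...,0]-.535,W[...,1]+.175)<.02)&(p.sum(-1)>330)&(W[...,2]>.02);print(m.sum(),W[m].mean(0))
E
```

```text
tcp_pos: [0.5345, -0.1774, 0.0191]
contact_force: [-0.4, -1.0, -1.1]
tcp_pos: [0.5347, -0.1774, 0.0173]
contact_force: [-0.8, -0.4, 1.8]
tcp_pos: [0.5347, -0.1774, 0.0153]
contact_force: [-1.1, 0.7, 3.6]
[0.04691446 0.04691853 0.04982917 0.05156202 0.05305643 0.05466607
 0.05498923 0.0573135  0.05825568 0.05835209 0.05995841 0.06041475]
11 [ 0.54070311 -0.17184578  0.07231559]
```

```bash
for i in 1 2 3 4; do python3 -m crank '[[[0,0,0.1],[0,0,0]],[[0,0,0],[0,0,0]]]' | egrep 'tcp|contact'; done
```

```text
tcp_pos: [0.5347, -0.1774, 0.0143]
contact_force: [-1.5, -0.3, 2.9]
tcp_pos: [0.5347, -0.1774, 0.0138]
contact_force: [-2.6, 1.1, 8.9]
tcp_pos: [0.5348, -0.1774, 0.0137]
contact_force: [-5.6, 1.8, 16.8]
tcp_pos: [0.5348, -0.1774, 0.0135]
contact_force: [-8.9, 3.2, 25.7]
```

```bash
python3 -m crank '[[[0,0,-0.9],[0,0,0]],[[0,0,-1.3],[0,0,0]],[[0,0,0],[0,0,0]],[[0,2.8,0],[0,0,0]],[[0,2.8,0],[0,0,0]]]' | egrep 'tcp|contact'
python3 -m crank '[[[0,0,0],[0,0,0]],[[0,0,0],[0,0,0]]]' | egrep 'tcp|contact'; python3 rel.py .5451 -.2340 .0138 .173
```

```text
tcp_pos: [0.5445, -0.2322, 0.0332]
contact_force: [1.0, 0.0, -0.2]
tcp_pos: [0.5438, -0.233, 0.0327]
contact_force: [0.6, -0.5, -0.8]
t 7.45 tcp [ 0.5438 -0.233   0.0327] F [ 0.5832 -0.5413 -0.7629] w -3.0072994348470132e-05 
shift now-frame [0.1088 0.1204 1.8931] in target frame [0.1075 0.1199 1.8932] turn [-0.0004  0.0005 -0.0018]
```

```bash
python3 -m crank '[[[0.1,0.1,0.8],[0,0,0]],[[0,0,0.4],[0,0,0]],[[0,0,0.3],[0,0,0]],[[0,0,0.2],[0,0,0]],[[0,0,0],[0,0,0]]]' | egrep 'tcp|contact'
for i in 1 2 3 4; do python3 -m crank '[[[0,0,0.1],[0,0,0]],[[0,0,0],[0,0,0]]]' | egrep 'tcp|contact'; done
```

```text
tcp_pos: [0.5453, -0.2325, 0.016]
contact_force: [0.1, 0.7, 1.9]
tcp_pos: [0.5456, -0.2331, 0.0155]
contact_force: [-0.8, 0.8, 2.2]
tcp_pos: [0.5458, -0.2333, 0.0145]
contact_force: [0.5, 2.4, 2.2]
tcp_pos: [0.5457, -0.2333, 0.0139]
contact_force: [-2.3, 2.2, 7.5]
tcp_pos: [0.5458, -0.2333, 0.0137]
contact_force: [-3.9, 4.1, 14.2]
```

Bottomed out. Next is the square key.

```bash
python3 -m crank '[[[0,0,-0.9],[0,0,0]],[[0,0,-1.3],[0,0,0]],[[0,0,0],[0,0,0]],[[0,2.8,0],[0,0,0]],[[0,2.8,0],[0,0,0]]]' | egrep 'tcp|contact'
python3 -m crank '[[[0,0,0],[0,0,0]],[[0,0,0],[0,0,0]]]' | egrep 'tcp|contact'; python3 rel.py .555 -.2887 .0138 .173
```

```text
tcp_pos: [0.5552, -0.2886, 0.0344]
contact_force: [0.3, -0.3, 0.0]
tcp_pos: [0.5545, -0.2893, 0.0339]
contact_force: [-1.0, 1.0, -0.0]
t 9.45 tcp [ 0.5545 -0.2893  0.0339] F [-1.0058  0.9632 -0.0225] w 0.00013617804216939909 
shift now-frame [ 0.064  -0.0549  2.0068] in target frame [ 0.0629 -0.0548  2.0069] turn [-0.      0.0006 -0.002 ]
```

```bash
python3 -m crank '[[[0,0,0.8],[0,0,0]],[[0,0,0.4],[0,0,0]],[[0,0,0.3],[0,0,0]],[[0,0,0.2],[0,0,0]],[[0,0,0],[0,0,0]]]' | egrep 'tcp|contact'
for i in 1 2 3 4; do python3 -m crank '[[[0,0,0.1],[0,0,0]],[[0,0,0],[0,0,0]]]' | egrep 'tcp|contact'; done
```

```text
tcp_pos: [0.555, -0.2878, 0.017]
contact_force: [-1.0, 1.0, 1.4]
tcp_pos: [0.5553, -0.2883, 0.0165]
contact_force: [0.3, 1.2, 2.1]
tcp_pos: [0.5554, -0.2884, 0.0154]
contact_force: [0.7, 1.3, 2.8]
tcp_pos: [0.5553, -0.2885, 0.0144]
contact_force: [-0.2, 1.2, 3.0]
tcp_pos: [0.5554, -0.2885, 0.0139]
contact_force: [-1.1, 2.6, 6.8]
```

```bash
python3 -m crank '[[[0,0,0.1],[0,0,0]],[[0,0,0],[0,0,0]]]' | egrep 'tcp|contact'
python3 -m crank '[[[0,0,-1],[0,0,0]],[[0,0,-3],[0,0,0]],[[0,0,-4.5],[0,0,0]],[[0,0,-4.5],[0,0,0]],[[0,0,-3],[0,0,0]]]' 6 40| egrep 'tcp|contact'
python3 -m crank '[[[0.7,-4.5,0],[0,0,0]],[[0.7,-4.5,0],[0,0,0]],[[0.7,-4.5,0],[0,0,0]],[[0.7,-4.5,0],[0,0,0]],[[0.7,-4.5,0],[0,0,0]]]' | egrep 'tcp|contact'
python3 -m crank '[[[0.7,-4.5,0],[0,0,0]],[[0.7,-4.5,0],[0,0,0]],[[0.7,-4.5,0],[0,0,0]],[[0.7,-4.5,0],[0,0,0]],[[0.7,-4.5,0],[0,0,0]]]' | egrep 'tcp|contact'
python3 -m crank '[[[0.7,-4.5,0],[0,0,0]],[[0,0,0],[0,0,0.144]],[[0,0,0],[0,0,0.144]],[[0,0,0],[0,0,0.144]],[[0,0,0],[0,0,0]]]' 
python3 rel.py .545 .279 .08 -.26
```

```text
tcp_pos: [0.5554, -0.2885, 0.0137]
contact_force: [-3.6, 4.2, 13.7]
tcp_pos: [0.5557, -0.2896, 0.1756]
contact_force: [1.0, -0.5, -0.2]
tcp_pos: [0.5504, -0.0599, 0.1723]
contact_force: [1.1, 0.7, -0.4]
tcp_pos: [0.5466, 0.1678, 0.1723]
contact_force: [1.3, -0.6, 1.2]
clock: 12.95
tcp_pos: [0.5459, 0.2118, 0.1721]
orientation: [3.114, -0.408, 0.0]
contact_force: [-0.1, 0.1, -0.3]
grip_width: 0.0602
gripper_force: 0.0
t 12.95 tcp [0.5459 0.2118 0.1721] F [-0.1029  0.0919 -0.2866] w 0.06018192053693998 
shift now-frame [-1.8191 -6.4775  9.2024] in target frame [-1.8116 -6.4706  9.2087] turn [ 0.0009 -0.0003 -0.0008]
```

```bash
python3 -m crank '[[[-0.9,-3.2,0],[0,0,0]],[[-0.9,-3.3,3],[0,0,0]],[[0,0,4],[0,0,0]],[[0,0,2.3],[0,0,0]],[[0,0,0],[0,0,0]]]' | egrep tcp
python3 - <<'E'
from h import *
np.set_printoptions(precision=4,suppress=True)
out=[]
o=monitor.get_obs();print(o['tcp_pos'])
for n in('top','side'):
    p,d=optics.grab_frame(n);u0,v0=map(int,pix(n,[.545,.279,.05]));W=cloud(n,d)
    c=cv2.resize(p[v0-30:v0+30,u0-24:u0+24,::-1],(400,500),interpolation=2)
    out.append(c);C=p.astype(int)
    m=(np.hypot(W[...,0]-.545,W[...,1]-.28)<.06)&(W[...,2]<.055)&(W[...,2]>.02)&(C[...,1]>C[...,0]+8);print(n,m.sum(),W[m].mean(0))
    if n=='side':
        m=(np.hypot(W[...,0]-.545,W[...,1]-.28)<.06)&(W[...,2]>.06)&(W[...,2]<.16);P=W[m];P=P[P[:,2].argsort()][:40];print(P[::2])
cv2.imwrite('pics/s1.png',np.hstack(out))
E
```

```text
tcp_pos: [0.5427, 0.2779, 0.0756]
[0.5427 0.2779 0.0756]
top 22 [0.5524 0.2766 0.0466]
side 260 [0.5442 0.2883 0.04  ]
[[0.5407 0.246  0.105 ]
 [0.5345 0.2493 0.1052]
 [0.5444 0.3146 0.1062]
 [0.5375 0.2478 0.1068]
 [0.5463 0.3166 0.1074]
 [0.5485 0.3175 0.1078]
 [0.5456 0.2471 0.1082]
 [0.5305 0.2536 0.1091]
 [0.5417 0.3144 0.1096]
 [0.546  0.2452 0.1099]
 [0.5287 0.2503 0.1101]
 [0.5431 0.2459 0.1109]
 [0.5395 0.2495 0.1109]
 [0.5416 0.2513 0.1119]
 [0.5454 0.3185 0.1122]
 [0.5416 0.3141 0.1125]
 [0.5312 0.2504 0.113 ]
 [0.5371 0.248  0.1134]
 [0.546  0.3164 0.1135]
 [0.5611 0.3171 0.1147]]
```

View pics/s1.png

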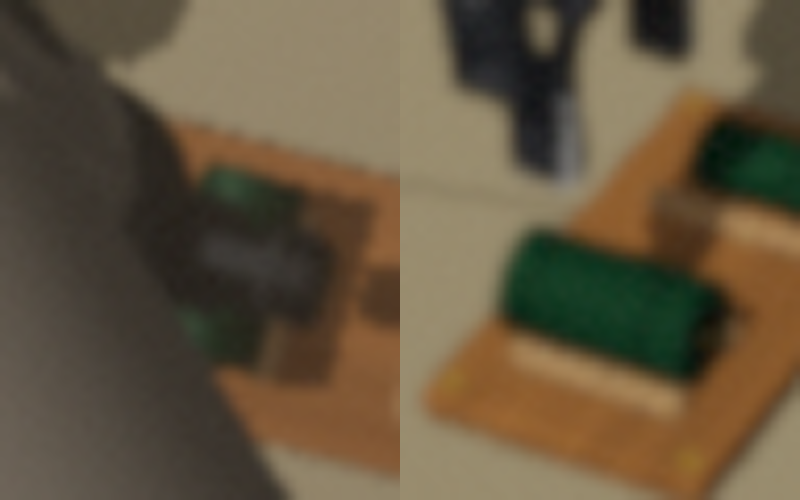

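```bash
python3 -m crank '[[[0.2,0,2.5],[0,0,0]],[[0,0,2],[0,0,0]],[[0,0,1.2],[0,0,0]],[[0,0,0.6],[0,0,0]],[[0,0,0],[0,0,0]]]' | egrep 'tcp|contact'
python3 rel.py .545 .279 -.001 -.26
```

```text
tcp_pos: [0.5473, 0.2793, 0.0167]
contact_force: [-0.3, -1.1, -0.4]
t 14.05 tcp [0.5473 0.2793 0.0167] F [-0.2888 -1.1213 -0.3629] w 0.059911576961128865 
shift now-frame [-0.22    0.0891  1.7698] in target frame [-0.2192  0.0888  1.7699] turn [-0.0003 -0.0004  0.0009]
```

```bash
python3 -m crank '[[[-0.2,0,0.6],[0,0,0]],[[0,0,0.5],[0,0,0]],[[0,0,0.4],[0,0,0]],[[0,0,0.25],[0,0,0]],[[0,0,0],[0,0,0]]]' | egrep 'tcp|contact'
python3 -m crank '[[[0,0,0],[0,0,0]],[[0,0,0],[0,0,0]],[[0,0,0],[0,0,0]],[[0,0,0],[0,0,0]],[[0,0,0],[0,0,0]]]' 2.5 40
```

```text
tcp_pos: [0.5448, 0.2796, -0.0016]
contact_force: [-0.7, 0.2, -0.2]
clock: 15.05
tcp_pos: [0.5452, 0.2792, -0.0008]
orientation: [3.114, -0.406, 0.0]
contact_force: [-1.6, -2.7, 5.4]
grip_width: 0.0347
gripper_force: 39.7
```

Run:
```python
from h import *
n='side';p,d=optics.grab_frame(n);u0,v0=map(int,pix(n,[.545,.279,.05]))
c=cv2.resize(p[v0-22:v0+22,u0-22:u0+22,::-1],(600,600),interpolation=2)
cv2.imwrite('pics/s2.png',c)
W=cloud(n,d);s=p.sum(-1)
# tip of near finger: world z at columns
np.set_printoptions(precision=3,suppress=True)
for v in range(v0-8,v0+14): print(v,(v-v0+22)*13.6,[tuple(np.round(W[v,u][1:],3)) for u in range(u0-4,u0+6,3)])
```

```text
275 190.4 [(np.float64(0.299), np.float64(0.093)), (np.float64(0.292), np.float64(0.088)), (np.float64(0.302), np.float64(0.098)), (np.float64(0.259), np.float64(0.064))]
276 204.0 [(np.float64(0.299), np.float64(0.09)), (np.float64(0.297), np.float64(0.089)), (np.float64(0.304), np.float64(0.097)), (np.float64(0.261), np.float64(0.061))]
277 217.6 [(np.float64(0.311), np.float64(0.096)), (np.float64(0.309), np.float64(0.096)), (np.float64(0.301), np.float64(0.091)), (np.float64(0.262), np.float64(0.059))]
278 231.2 [(np.float64(0.307), np.float64(0.09)), (np.float64(0.307), np.float64(0.092)), (np.float64(0.307), np.float64(0.093)), (np.float64(0.264), np.float64(0.057))]
279 244.79999999999998 [(np.float64(0.305), np.float64(0.085)), (np.float64(0.308), np.float64(0.089)), (np.float64(0.26), np.float64(0.049)), (np.float64(0.263), np.float64(0.053))]
280 258.4 [(np.float64(0.228), np.float64(0.015)), (np.float64(0.31), np.float64(0.088)), (np.float64(0.263), np.float64(0.048)), (np.float64(0.263), np.float64(0.05))]
281 272.0 [(np.float64(0.264), np.float64(0.043)), (np.float64(0.3
[... 1993 characters left out ...]
np.float64(0.034))]
293 435.2 [(np.float64(0.31), np.float64(0.043)), (np.float64(0.301), np.float64(0.037)), (np.float64(0.301), np.float64(0.038)), (np.float64(0.298), np.float64(0.037))]
294 448.8 [(np.float64(0.311), np.float64(0.041)), (np.float64(0.304), np.float64(0.036)), (np.float64(0.3), np.float64(0.034)), (np.float64(0.302), np.float64(0.037))]
295 462.4 [(np.float64(0.308), np.float64(0.035)), (np.float64(0.307), np.float64(0.036)), (np.float64(0.296), np.float64(0.027)), (np.float64(0.299), np.float64(0.031))]
296 476.0 [(np.float64(0.307), np.float64(0.031)), (np.float64(0.301), np.float64(0.026)), (np.float64(0.297), np.float64(0.024)), (np.float64(0.303), np.float64(0.031))]
```

View pics/s2.png

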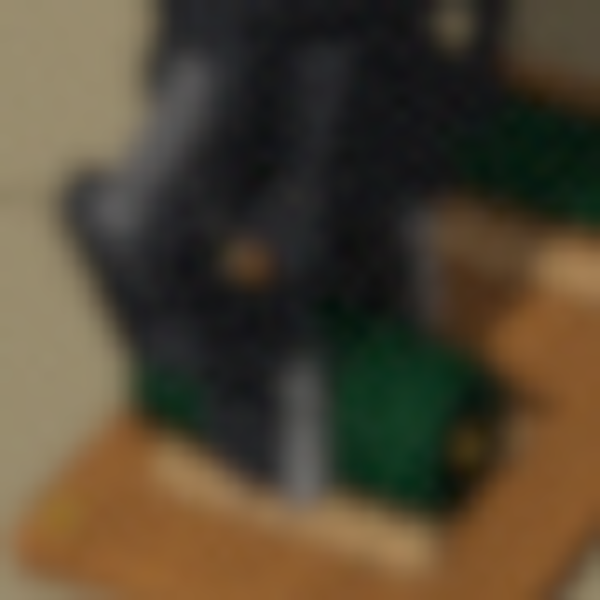

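The near fingertip reaches (300,500), just above the strip and well below the seal's axis, so the seal is held squarely. I'll lift.

```bash
python3 -m crank '[[[0,0,-0.5],[0,0,0]],[[0,0,-1.5],[0,0,0]],[[0,0,-3],[0,0,0]],[[0,0,-3.5],[0,0,0]],[[0,0,-3],[0,0,0]]]' - 60
python3 -m crank '[[[0,0,-1.5],[0,0,0]],[[0,0,0],[0,0,-0.144]],[[0,0,0],[0,0,-0.144]],[[0,0,0],[0,0,-0.144]],[[0,0,0],[0,0,0]]]'; python3 rel.py .6145 -.1654 .0245 .173
```

```text
clock: 15.6
tcp_pos: [0.5453, 0.2804, 0.1164]
orientation: [-3.114, 0.405, -0.002]
contact_force: [0.3, 1.0, -0.5]
grip_width: 0.0337
gripper_force: 59.8
clock: 16.1
tcp_pos: [0.5447, 0.2796, 0.1286]
orientation: [-3.13, -0.273, 0.001]
contact_force: [-0.4, 0.7, -1.3]
grip_width: 0.034
gripper_force: 59.7
t 16.1 tcp [0.5447 0.2796 0.1286] F [-0.3779  0.6573 -1.2768] w 0.03404558298932535 
shift now-frame [-0.8274 45.0397 10.3963] in target frame [-0.7895 45.0384 10.405 ] turn [-0.0002  0.0007  0.001 ]
```

```bash
python3 -m crank '[[[-0.1,3,0],[0,0,0]],[[-0.1,4.5,0],[0,0,0]],[[-0.1,4.5,0],[0,0,0]],[[-0.1,4.5,0],[0,0,0]],[[-0.1,4.5,0],[0,0,0]]]' |grep tcp
python3 -m crank '[[[-0.1,4.5,0],[0,0,0]],[[-0.1,4.5,0],[0,0,0]],[[-0.1,4.5,0],[0,0,0]],[[0,4.5,0],[0,0,0]],[[0,4,0],[0,0,0]]]'|grep tcp
python3 -m crank '[[[0,2,0],[0,0,0]],[[0,0,3],[0,0,0]],[[0,0,2],[0,0,0]],[[0,0,0],[0,0,0]],[[0,0,0],[0,0,0]]]'|grep tcp
python3 - <<'E'
from h import *
np.set_printoptions(precision=4,suppress=True)
for n in('side','top'):
    p,d=optics.grab_frame(n);o=monitor.get_obs()['tcp_pos'];W=cloud(n,d);C=p.astype(int)
    u0,v0=map(int,pix(n,[o[0],o[1],.08]))
    m=(np.hypot(W[...,0]-o[0],W[...,1]-o[1])<.06)&(C[...,1]>C[...,0]+10)&(W[...,2]>.07)&(C[...,1]>C[...,2]+5)
    P=W[m];print(n,o,m.sum(),P.mean(0))
    q=(P[:,:2]-o[:2])@np.array([[.985,.172],[-.172,.985]]).T;print('along',np.percentile(q[:,0],[2,98]),'across',np.percentile(q[:,1],[2,98]),'z',np.percentile(P[:,2],[2,98]))
    if n=='side':cv2.imwrite('pics/v1.png',cv2.resize(p[v0-32:v0+40,u0-36:u0+36,::-1],(600,600),interpolation=2))
E
python3 rel.py .6145 -.1654 .0245 .173
```

```text
tcp_pos: [0.5761, 0.0704, 0.1287]
tcp_pos: [0.611, -0.1478, 0.1287]
tcp_pos: [0.6145, -0.1646, 0.0789]
side [ 0.6153 -0.1646  0.0797] 102 [ 0.6129 -0.1508  0.1231]
along [-0.0328  0.0405] across [0.0006 0.0322] z [0.1    0.3941]
top [ 0.6156 -0.1647  0.0801] 0 [nan nan nan]
t 17.7 tcp [ 0.6156 -0.1647  0.0801] F [ 0.5121  0.8628 -1.0471] w 0.033918375317117465 
shift now-frame [-0.1304  0.0486  5.563 ] in target frame [-0.1195  0.0522  5.5632] turn [ 0.0007 -0.002  -0.001 ]<stdin>:7: RuntimeWarning: Mean of empty slice.
  ret = um.true_divide(
Traceback (most recent call last):
IndexError: index -1 is out of bounds for axis 0 with size 0
```

View pics/v1.png

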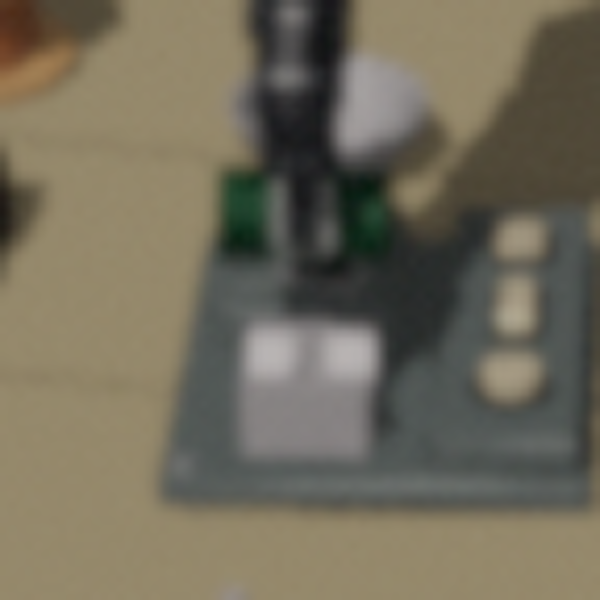

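The seal spans crop x 222–390 and the V anvil 242–382, so it is level, parallel and about 1 mm too far in +x. All three keys are up. I'll lower it by force from here.

```bash
python3 -m crank '[[[-0.12,0.05,2],[0,0,0]],[[0,0,1.5],[0,0,0]],[[0,0,0.8],[0,0,0]],[[0,0,0.4],[0,0,0]],[[0,0,0],[0,0,0]]]'|egrep 'tcp|cont'
python3 -m crank '[[[0,0,0],[0,0,0]],[[0,0,0],[0,0,0]]]'|egrep 'tcp|cont'; python3 rel.py .6145 -.1654 .0247 .173
```

```text
tcp_pos: [0.6133, -0.1654, 0.0315]
contact_force: [-0.1, 0.4, -2.0]
tcp_pos: [0.6141, -0.1657, 0.0325]
contact_force: [-0.0, 0.4, -0.5]
t 18.4 tcp [ 0.6141 -0.1657  0.0325] F [-0.0263  0.3616 -0.5191] w 0.03400590032546691 
shift now-frame [ 0.0471 -0.0187  0.7797] in target frame [ 0.0481 -0.0183  0.7796] turn [ 0.0004 -0.0012 -0.0003]
```

```bash
python3 -m crank '[[[0,0,0.2],[0,0,0]],[[0,0,0.1],[0,0,0]],[[0,0,0.1],[0,0,0]],[[0,0,0],[0,0,0]]]'|egrep 'tcp|cont'
for i in 1 2 3 4; do python3 -m crank '[[[0,0,0.1],[0,0,0]],[[0,0,0],[0,0,0]],[[0,0,0],[0,0,0]]]'|egrep 'tcp|cont';done
```

```text
tcp_pos: [0.6133, -0.1656, 0.0276]
contact_force: [1.3, -0.0, -2.7]
tcp_pos: [0.6135, -0.1656, 0.0269]
contact_force: [0.4, -0.1, -1.2]
tcp_pos: [0.6135, -0.1656, 0.0258]
contact_force: [0.3, -0.3, 0.1]
tcp_pos: [0.6138, -0.166, 0.025]
contact_force: [0.3, -0.6, 0.4]
tcp_pos: [0.6139, -0.1661, 0.0248]
contact_force: [-1.5, -1.6, 7.4]
```

```bash
for i in 1 2; do python3 -m crank '[[[0,0.02,0.1],[0,0,0]],[[0,0,0],[0,0,0]],[[0,0,0],[0,0,0]],[[0,0,0],[0,0,0]]]'|egrep 'tcp|cont|grip';done; python3 -c "
from bench import monitor
print(monitor.get_obs()['moment'])"
```

```text
tcp_pos: [0.614, -0.1661, 0.0247]
contact_force: [-5.2, -0.2, 14.7]
grip_width: 0.0344
gripper_force: 61.7
tcp_pos: [0.6141, -0.1661, 0.0246]
contact_force: [-7.9, 0.9, 22.4]
grip_width: 0.034
gripper_force: 62.5
[ 0.18889527  1.56563213 -0.28656838]
```

```bash
python3 -m crank '[[[-0.08,0,0],[0,0,0]],[[0,0,0],[0,0,0]],[[0,0,0],[0,0,0]]]'|egrep 'tcp|cont|grip'; python3 rel.py .6145 -.1654 .0247 .173
python3 - <<'E'
from h import *
np.set_printoptions(precision=4,suppress=True)
p,d=optics.grab_frame('side');o=monitor.get_obs()['tcp_pos'];W=cloud('side',d);C=p.astype(int)
m=(np.hypot(W[...,0]-o[0],W[...,1]-o[1])<.05)&(C[...,1]>C[...,0]+20)&(C[...,1]>C[...,2]+5)&(W[...,2]>.04)&(W[...,2]<.085)
P=W[m];q=(P[:,:2]-o[:2])@np.array([[.985,.172],[-.172,.985]]).T;print(m.sum(),q.min(0),q.max(0))
for s in (q[:,0]>0.012),(q[:,0]<-.012):print(s.sum(),q[s].mean(0),P[s].mean(0),np.percentile(P[s,2],95))
v,u=np.nonzero((C[...,1]>C[...,0]+20)&(C[...,1]>C[...,2]+5)&m);print('u',u.min(),u.max(),'pred',[pix('side',[.6145+a*.985,-.1654+a*.172,.0555])[0] for a in(.033,-.033)])
print(monitor.get_obs()['moment'])
E
```

```text
tcp_pos: [0.6141, -0.1661, 0.0246]
contact_force: [-5.6, 0.3, 19.2]
grip_width: 0.0339
gripper_force: 62.0
t 21.1 tcp [ 0.6141 -0.1661  0.0246] F [-5.5729  0.2858 19.2455] w 0.03385471955662515 
shift now-frame [ 0.0562 -0.0619 -0.0089] in target frame [ 0.0563 -0.0619 -0.009 ] turn [ 0.001  -0.0025 -0.0011]
57 [-0.0307  0.0044] [0.0315 0.0253]
37 [0.0231 0.0136] [ 0.6344 -0.1487  0.065 ] 0.07236620955556557
20 [-0.0263  0.0158] [ 0.5854 -0.155   0.0611] 0.07003278914962721
u 267 286 pred [np.float64(266.84970431088317), np.float64(286.9574273434076)]
[ 0.1726  1.0936 -0.3205]
```

```bash
python3 -c "
from bench import r
print(r.hand_in())"
```

```text
the job is handed in; nothing more can be done
None
```

I pressed the round, bar and square keys fully down and released them in that order, then seated the larger seal centrally in the V. I handed the job in at about 21 s with it still held down at about 19 N; the hand-in returned no verdict.

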